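Take the burr out of a coffee grinder (left-hand nut)

ROBOT

A 6-joint arm with a two-finger parallel gripper is mounted at the origin on a cart in front of the work surface, level with it; the furniture and walls round the work are solid. World frame = base frame: x ahead of the robot, y to its left, z up, the work surface at z = 0. Lengths are in m, angles in rad, forces in N, time in s.
With the tool pointing down it reaches from about 0.35 to 0.85 m from the base axis. Payload 8.1 kg.
Tool frame: the origin (TCP) lies midway between the tips of the shut fingers; the grasp point (between the pads) lies robot.grip_depth behind it (robot.grip_depth is the distance from the TCP to the grasp point, in m); z points along the fingers, y is the line along which they close (so a half turn about z gives the same grasp; the last joint's range is limited). The gripper opens to 93 mm and grips with 3 to 60 N. Pads are 15 mm wide; open, the fingers measure 128 mm over their backs; the gripper's body (75 mm by 188 mm) begins 65 mm behind the grasp point.
Start: joints at [-1.22, 0.13, 1.488, -0, 1.523, -0.085], TCP at [0.253, -0.544, 0.219] pointing down, gripper open.
Joint ranges: [-2.96, 2.96], [-0.89, 2.26], [0.02, 2.5], [-1.34, 4.48], [0, 2.73], [-2.66, 2.66]. Speed limits (rad/s): [2.39, 2.39, 2.79, 3.14, 3.14, 3.14].

INTERFACE

Orientations are given as a rotation vector (axis times angle).
In Python, from plant import robot gives the robot as it stands.
- The arm moves only by the tool carry_out, never from a script. Its argument "rows" is a list of rows, each a list of 6 numbers: the shift along the tool's x, y, z in m, then the turn, a rotation vector about the tool's x, y, z in degrees. A call has 1 to 12 rows; each row is the pose to reach, as a shift and turn from the pose commanded when the call began, along the tool's axes at that moment; what a row does not reach only later rows make up. A row lasts 1/8 s, in which the tool goes at most 62.5 mm and 10.7 degrees, less where a joint would pass 70% of its speed; a pose out of reach is approached as far as the arm can. A call with a gripper value outside its range is refused whole. "jaw" is the closure in counts, from 0 (fully open) to 255 (shut), set as the call begins (left out, the last holds). The fingers move at their own pace and stop on an object; "force" is the grip in N (left out, the last holds). Time passes only in rows, so rows that repeat a pose let the fingers close. It gives the time, the measured TCP pose, the force, the opening and the grip force at its end, in the units of the state.
- robot.read_state(): the state, without advancing time (a new reading comes with each control period).
- robot.read_camera(name): name is "scene" or "top" or "wrist"; returns the picture (420x560x3 uint8, red, green, blue); there is no depth.
- robot.camera_model(name): a dict with "fx", "fy", "cx", "cy" (pixels), "R" (3x3) and "t" (3): a world point X has camera coordinates R X + t; the wrist camera has in their place "mount" (4x4, takes a point from camera to tool coordinates, whose origin is the TCP and whose axes are the flange's). Camera axes: x right, y down, z forward; pixel columns grow to the right and rows downward; lengths in m; the calibration is good to about 2 mm. The wrist camera is an equidistant fisheye: a pixel r from the principal point sees the ray r / f radians off the axis. A picture is of the moment at which its call begins: read the wrist's pose just before it. camera_model takes no time and is no camera call.
- robot.close_job(): hands the job in; it is judged then, once.
Trained networks look in the newest picture that a camera, given by its name, has taken for a name from the list of things; names that differ only in an ending like _2 or _b are one class to them, and where a whole thing is asked for, a point or a joint stands for the part that bears it (a point fixed in the world has none). Each returns a list of dicts, best first, with "conf" (0 to 1); they miss things now and then, are a little off and sometimes report something else, mostly with a low value. They report only what shows in the picture. A call takes as long as a camera call. They do not tell look-alikes from the thing itself.
- robot.outline_of(camera, target): "pixels" (420x560 bool, what is visible of it) and "pixel" ([column, row] in pixels, amid what is visible of it).
The state is a dict: "t": time; "q": joint angles; "dq": joint speeds; "joint_torque": joint torques, N m; "tool_pos": TCP position; "orientation": TCP orientation; "force": force on the tool from outside, world axes, zero at the start; "wrist_torque": the same for the moment, N m; "opening": finger opening in m; "gripper_force": force on a finger pad.
Only numpy, scipy, OpenCV 4.12 (cv2) and the standard library are available. Lean on these libraries where they do the work, as an engineer would, in place of code of your own. Each camera call takes 0.05 s, during which the arm holds its last target. There are 200 camera calls.

TASK

Strip the coffee grinder for cleaning: the black cap nut that holds its burr down has a left-hand thread, so undo it clockwise as seen from above, letting it climb freely as it turns and never tightening it or straining its thread by holding it down, pulling it up or dragging it sideways. Put the nut in the blue dish, then lift the burr off the spindle and set it down gently on the dark tray, standing flat inside the rim. Leave the hopper and the brush jar alone, and do not push the dish or the tray about.

Things in the scene. Friction and masses are not known exactly. Their poses are not given: they have to be found in the camera images.
- grinder: Grey coffee grinder, hopper taken off, fixed to the worktop. 190 mm (its x) by 150 mm (y) by 150 mm tall; flat steel deck on top, on which only spindle, burr and nut stand. Origin: on the worktop straight under the spindle's axis, 10 mm in front of the body's centre; z up, its front (drawer, dial, switch) faces its -x.
- spindle_end (a point): Top centre of the upright steel spindle, 195 mm above the worktop; 24.5 mm over its thread ridges. It does not turn. Steep two-start LEFT-HAND thread: turned clockwise seen from above, the nut climbs (some mm in all, best followed by feel).
- nut: Black fluted cap nut, 37 mm across, 45 mm tall, 60 g. Origin: centre of its open underside, z up. Starts screwed on the spindle on top of the burr, origin about 180 mm above the worktop; it comes free after somewhere between 2 and 3 rad clockwise, and turning further does no harm. Two pins inside run in the thread with 3 mm of axial and 0.7 mm of side play.
- nut_grip (a point): Centre of the nut's finger bar, 36 mm above its origin. The bar is 36 mm long (nut x), 11 mm thick (nut y), from 25 to 45 mm above the origin; grasp it across its thickness from above (the round skirt below can be gripped too). A grip that holds its height or drags sideways as it turns, or lifts too soon, strains the thread: keep the wrist force under about 5 N.
- bar_mark (a point): Red mark on top of the nut's bar, 13.5 mm from the axis along the nut's x, 45 mm above its origin. Over 15 N between the nut and the grinder's thread is too much.
- burr: Dark steel toothed burr, a thick ring: 49 mm across at the foot (lowest 4 mm), 43 mm above it, 45 mm over the teeth, 24 mm tall, bore 29 mm, about 160 g. Origin: centre of its underside, z up. It stands round the spindle on a sprung flange, underside 155 mm above the worktop, 159.5 mm once the nut is off. Grasp it across its sides above the foot; lift it 41 mm or more to clear the spindle.
- flange (a joint): Sprung flange under the burr, in m: 0 = up against its stop, burr loose; -0.005 to -0.003 at the start, pressed down by burr and nut. Spring 600 N/m, 2.4 N left at the stop: the nut is pushed up against its thread with about 5 N at first and needs a turning moment of about 0.1 N m.
- dish: Shallow blue dish, 120 mm (its x) by 160 mm (its y), 24 mm tall, sloping sides, floor about 70 by 100 mm, 8 mm above the worktop. Loose. Origin: centre of its underside.
- tray: Dark flat tray, 105 mm (its x) by 285 mm (its y), floor 6 mm above the worktop, rim 12 mm high and 7 mm wide. Loose, 0.6 kg. Origin: centre of its underside.
- hopper: Clear plastic bean hopper, 123 mm across, 110 mm tall, standing upside down. Origin: centre of its underside. A bystander.
- brush_jar: Glass jar with a round wooden brush, 54 by 74 mm, 235 mm tall. Origin: centre of its underside. A bystander.
Things that resemble listed ones, but are neither listed nor needed, are in the scene too. Of the things that look like the burr, the middle-sized one is meant.

How it is judged:
By the outcome, as a careful person would: the job done as asked, in the order asked, and still so for the second after the job is handed in, with the robot touching nothing.
It also fails if it takes over 72 s, if anything falls off the work surface, if the arm or the gripper's body presses on something with over 40 N, if the wrist force passes 120 N, or if a joint passes its speed limit or range.

## Working session

There is one attempt and no reset: what is moved stays moved. The work goes in short steps, Python scripts to look and compute and a tool call to move; the robot and the scene stay as the last step left them, time stands still between calls to the robot, and variables do not carry over. Pictures are saved under pics/ and viewed, at most 10 in all, crops included, and the job is handed in when it is done.

Besides the shell and the picture viewer there is one more tool, called by a JSON object that holds its "fn" and its "kwargs". carry_out: Moves the arm, as the interface text tells. Its arguments: {"type":"object","properties":{"rows":{"type":"array"},"jaw":{"type":"number"},"force":{"type":"number"}},"required":["rows"]}

```bash
mkdir -p pics; ls
cat > h.py <<'E'
import numpy as np, cv2
from plant import robot
from scipy.spatial.transform import Rotation as Ro
def save(n,img): cv2.imwrite(f'pics/{n}.png',img[:,:,::-1])
E
python3 - <<'E'
from h import *
s=robot.read_state(); print(s, robot.grip_depth)
a=robot.read_camera('scene'); b=robot.read_camera('top')
save('s0',a); save('t0',b)
for c in ('scene','top','wrist'):
    print(c,robot.camera_model(c))
for c in ('scene','top'):
  for n in ('grinder','nut','burr','dish','tray','hopper','brush_jar','bar_mark'):
    r=robot.outline_of(c,n)
    print(c,n,[(round(d['conf'],2),np.round(d['pixel']).tolist(),int(d['pixels'].sum())) for d in r])
E
```

```text
pics
{'t': 0.0, 'q': array([-1.22039303e+00,  1.31118417e-01,  1.48931808e+00,  3.50028416e-05,
        1.52300055e+00, -8.54159693e-02]), 'dq': array([ 1.67935895e-03, -3.89947805e-04,  1.39429728e-04, -1.19457210e-05,
       -2.73810809e-04,  1.44152812e-03]), 'joint_torque': array([-3.09508896e-04, -5.59844685e+01, -4.91753483e+01,  7.66977668e-02,
        3.57816217e-02, -2.04415192e-04]), 'tool_pos': array([ 0.25311383, -0.54335188,  0.21759169]), 'orientation': array([-3.06550975e+00, -6.78779434e-01,  3.28106576e-04]), 'force': array([ 0.36175608, -0.47536422,  1.07629469]), 'wrist_torque': array([ 0.02145303, -0.00735795, -0.01669676]), 'gripper_force': 0.0, 'opening': 0.09285216122345655} 0.0188
scene {'fx': 452.6746363298634, 'fy': 452.6746363298634, 'cx': 273.1976146014211, 'cy': 206.86835057376933, 'R': array([[-0.50006595, -0.8659868 , -0.00095281],
       [-0.56978149,  0.32984971, -0.75269398],
       [ 0.65213734, -0.37585373, -0.65836986]]), 't': array([0.29996663, 0.4539109 , 0.90169145])}
top {'fx': 438.18027945185247, 'fy': 438.18027945185247, 'cx': 278.6153095871
[... 815 characters left out ...]
 burr [(0.77, [248.0, 289.0], 467), (0.73, [317.0, 292.0], 148), (0.68, [295.0, 213.0], 176)]
scene dish []
scene tray [(0.77, [186.0, 314.0], 4347), (0.6, [291.0, 235.0], 4828), (0.39, [293.0, 195.0], 220)]
scene hopper [(0.56, [252.0, 192.0], 951)]
scene brush_jar [(0.44, [292.0, 234.0], 4824)]
scene bar_mark [(0.84, [295.0, 196.0], 255)]
top grinder [(0.65, [286.0, 215.0], 4332)]
top nut [(0.63, [294.0, 222.0], 211)]
top burr [(0.69, [227.0, 250.0], 297), (0.57, [294.0, 222.0], 226), (0.52, [280.0, 285.0], 28)]
top dish [(0.98, [392.0, 246.0], 2338)]
top tray []
top hopper [(0.73, [301.0, 147.0], 1552)]
top brush_jar [(0.91, [255.0, 153.0], 610)]
top bar_mark [(0.76, [296.0, 222.0], 201)]
```

Run:
```python
import cv2,numpy as np
a=cv2.imread('pics/s0.png');b=cv2.imread('pics/t0.png')
c=np.hstack([a[120:400,80:480],b[100:380,150:550]])
cv2.imwrite('pics/c0.png',cv2.resize(np.vstack([a[110:390,80:480],b[90:370,120:520]]),None,fx=1.07,fy=1.07))
```

```text
(no output)
```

View pics/c0.png

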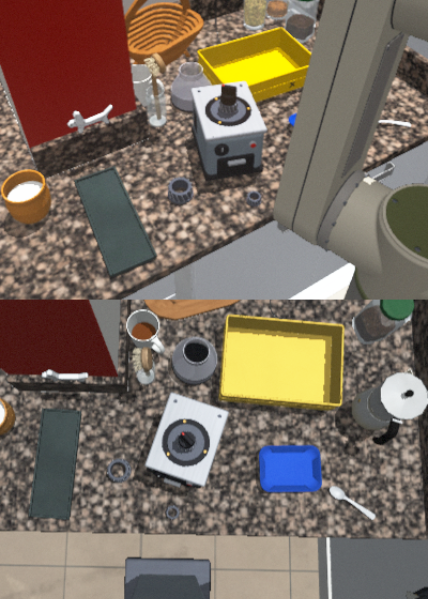

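The picture shows three burr look-alikes, in top pixels:
- A large one on the worktop at (231,250).
- A small one on the worktop at (280,285).
- The middle-sized one under the nut on the grinder at (294,222), which is the one I want.

The dish is at top (391,246) and the tray at top (172,242).

```bash
cat >> h.py <<'E'
def ray(c,px):
    m=robot.camera_model(c); R=m['R'];o=-R.T@m['t']
    d=R.T@np.array([(px[0]-m['cx'])/m['fx'],(px[1]-m['cy'])/m['fy'],1]); return o,d/np.linalg.norm(d)
def wray(px,s):
    m=robot.camera_model('wrist'); u=np.array([px[0]-m['cx'],px[1]-m['cy']]); r=np.linalg.norm(u); th=r/m['fx']
    d=np.r_[u/max(r,1e-9)*np.sin(th),np.cos(th)]
    Rt=Ro.from_rotvec(s['orientation']).as_matrix(); M=m['mount']
    return s['tool_pos']+Rt@M[:3,3], Rt@M[:3,:3]@d
def atz(od,z): o,d=od; return o+d*(z-o[2])/d[2]
def tri(ods):
    A=sum(np.eye(3)-np.outer(d,d) for o,d in ods); b=sum((np.eye(3)-np.outer(d,d))@o for o,d in ods)
    p=np.linalg.solve(A,b); return p,[np.linalg.norm(np.cross(p-o,d)) for o,d in ods]
def wproj(P,s):
    m=robot.camera_model('wrist');Rt=Ro.from_rotvec(s['orientation']).as_matrix(); M=m['mount']
    p=M[:3,:3].T@(Rt.T@(P-s['tool_pos'])-M[:3,3]); th=np.arctan2(np.hypot(p[0],p[1]),p[2]); u=p[:2]/np.hypot(p[0],p[1])
    return u*th*m['fx']+[m['cx'],m['cy']]
E
python3 - <<'E'
from h import *
a=cv2.imread('pics/s0.png')[:,:,::-1].astype(int);b=cv2.imread('pics/t0.png')[:,:,::-1].astype(int)
# red mark
for n,im,(x,y) in (('scene',a,(294,198)),('top',b,(294,222))):
    m=np.zeros(im.shape[:2],bool); m[y-25:y+25,x-25:x+25]=True
    r=m&(im[...,0]>im[...,1]*1.6+20); v,u=np.where(r); print(n,r.sum(),u.mean() if r.sum() else 0,v.mean() if r.sum() else 0, list(zip(u,v))[:12])
def mask(c,im,f):
    m=f(im).astype(np.uint8); n,l,st,ce=cv2.connectedComponentsWithStats(m); return l,st,ce
# dish blue
m=(b[...,2]>120)&(b[...,0]<80)&(b[...,1]<130)
l,st,ce=mask('t',b,lambda i:(i[...,2]>120)&(i[...,0]<80)&(i[...,1]<130)); k=1+st[1:,4].argmax()
v,u=np.where(l==k); q=cv2.boxPoints(cv2.minAreaRect(np.c_[u,v].astype(np.float32)))
P=np.array([atz(ray('top',p),.024) for p in q]); print('dish',st[k],P.round(3).tolist(),P.mean(0).round(3))
# tray
tt=b[:,130:210]; l,st,ce=mask('t',b,lambda i:(abs(i[...,0]-35)<30)&(i[...,1]-i[...,0]>10)&(i[...,2]<90)&(np.arange(560)[None]<220)&(np.arange(420)[:,None]>170)&(np.arange(420)[:,None]<310)); k=1+st[1:,4].argmax()
v,u=np.where(l==k); q=cv2.boxPoints(cv2.minAreaRect(np.c_[u,v].astype(np.float32)))
P=np.array([atz(ray('top',p),.012) for p in q]); print('tray',st[k],P.round(3).tolist(),P.mean(0).round(3))
r=tri([ray('scene',(294,198)),ray('top',(294,222))]);print('nut',r)
print('bigburr',tri([ray('scene',(248,289)),ray('top',(230,250))]))
print('jar',atz(ray('top',(255,153)),0.2))
print('cab edge', atz(ray('top',(150,165)),0.0), atz(ray('top',(205,175)),0))
E
```

```text
scene 4 288.5 189.5 [(np.int64(288), np.int64(189)), (np.int64(289), np.int64(189)), (np.int64(288), np.int64(190)), (np.int64(289), np.int64(190))]
top 7 290.7142857142857 215.0 [(np.int64(290), np.int64(214)), (np.int64(291), np.int64(214)), (np.int64(290), np.int64(215)), (np.int64(291), np.int64(215)), (np.int64(292), np.int64(215)), (np.int64(290), np.int64(216)), (np.int64(291), np.int64(216))]
dish [ 362  226   59   44 2427] [[0.562, -0.227, 0.024], [0.565, -0.389, 0.024], [0.447, -0.385, 0.024], [0.443, -0.225, 0.024]] [ 0.504 -0.307  0.024]
tray [166 240  14  12  54] [[0.51, 0.322, 0.012], [0.52, 0.291, 0.012], [0.489, 0.281, 0.012], [0.48, 0.311, 0.012]] [0.5   0.301 0.012]
nut (array([ 0.5466827 , -0.02952152,  0.20580525]), [np.float64(0.0001452518579926385), np.float64(0.00014525185799265362)])
bigburr (array([0.48817088, 0.13911487, 0.01547178]), [np.float64(0.00020374285852173838), np.float64(0.000203742858521655)])
jar [0.71547131 0.06826796 0.2       ]
cab edge [0.72970353 0.38208785 0.        ] [0.70352158 0.22142422 0.        ]
```

Run:
```python
from h import *
r=tri([ray('scene',(288.5,189.5)),ray('top',(290.7,215))]);print('mark',r)
print(atz(ray('top',(290.7,215)),.225),atz(ray('scene',(288.5,189.5)),.225))
# tray: corners by colour of tray in view
b=cv2.imread('pics/t0.png')[:,:,::-1]
f=lambda x,y:(x/1.07+120,(y-300)/1.07+90)
for p in ((42,409),(81,411),(71,517),(31,513)): print(np.round(f(*p)), b[int(f(*p)[1]),int(f(*p)[0])], atz(ray('top',f(*p)),.012).round(3))
print(b[245,170])
# grinder deck holes/corners
for p in ((174,394),(229,411),(201,487),(146,470)): print(atz(ray('top',f(*p)),.15).round(3))
s=robot.read_state();R=Ro.from_rotvec(s['orientation']).as_matrix();print(R.round(3))
```

```text
mark (array([ 0.56016707, -0.02086912,  0.22726162]), [np.float64(0.0003366358814993633), np.float64(0.00033663588149939855)])
[ 0.56067723 -0.02066993  0.225     ] [ 0.56231726 -0.02263424  0.225     ]
[159. 192.] [104  98  93] [0.649 0.347 0.012]
[196. 194.] [89 85 81] [0.646 0.243 0.012]
[186. 293.] [155 138 126] [0.369 0.254 0.012]
[149. 289.] [64 73 74] [0.377 0.357 0.012]
[63 74 73]
[ 0.666 -0.001  0.15 ]
[ 0.628 -0.132  0.15 ]
[ 0.448 -0.067  0.15 ]
[0.485 0.06  0.15 ]
[[ 0.907  0.422  0.   ]
 [ 0.422 -0.907 -0.   ]
 [ 0.     0.    -1.   ]]
```

{"fn": "carry_out", "kwargs": {"rows": [[0.04, -0.0285, -0.02, 0, 0, -10], [0.08, -0.057, -0.04, 0, 0, -20], [0.12, -0.0855, -0.06, 0, 0, -30], [0.16, -0.114, -0.08, 0, 0, -40], [0.2, -0.1425, -0.1, 0, 0, -50], [0.24, -0.171, -0.112, 0, 0, -60], [0.28, -0.2, -0.112, 0, 0, -70], [0.323, -0.228, -0.112, 0, 0, -80], [0.363, -0.2565, -0.112, 0, 0, -90], [0.403, -0.285, -0.112, 0, 0, -100], [0.443, -0.3135, -0.112, 0, 0, -110], [0.484, -0.342, -0.112, 0, 0, -120]], "jaw": 0, "force": 10}}

```text
t: 2.4
tool_pos: [0.5483, -0.028, 0.3309]
orientation: [0.937, 2.998, -0.0]
force: [0.9, -0.2, 0.5]
opening: 0.0928
gripper_force: 0.0
```

{"fn": "carry_out", "kwargs": {"rows": [[0, 0, 0, 0, 0, -10], [0, 0, 0, 0, 0, -20], [0, 0, 0, 0, 0, -30], [0, 0, 0, 0, 0, -40], [0, 0, 0, 0, 0, -50], [0, 0, 0, 0, 0, -60], [0, 0, 0, 0, 0, -70], [0, 0, 0, 0, 0, -70]]}}

```text
t: 3.4
tool_pos: [0.5477, -0.0296, 0.3307]
orientation: [-0.942, 2.997, -0.0]
force: [0.0, -1.3, 0.4]
opening: 0.0927
gripper_force: 0.0
```

```bash
cat > look.py <<'E'
from h import *
import sys
def look(name,targets,save_=True):
    s=robot.read_state(); im=robot.read_camera('wrist'); 
    R=Ro.from_rotvec(s['orientation']).as_matrix(); yaw=np.degrees(np.arctan2(R[1,0],R[0,0]))
    print('t',s['t'],'pos',s['tool_pos'].round(4),'yaw',yaw.round(2),'tilt',R[:,2].round(4),'q6',s['q'][5].round(3),'F',s['force'].round(2),'M',s['wrist_torque'].round(3),'op',s['opening'],'gf',s['gripper_force'])
    out={}
    for n in targets:
        r=robot.outline_of('wrist',n); out[n]=r
        print(n,[(round(d['conf'],2),np.round(d['pixel']).tolist(),int(d['pixels'].sum())) for d in r])
    np.savez(f'{name}.npz',im=im,**{k:s[k] for k in ('tool_pos','orientation')})
    save(name,im); return s,im,out
if __name__=='__main__': look(sys.argv[1],sys.argv[2:])
E
python3 look.py w1 nut burr bar_mark
```

```text
t 3.4 pos [ 0.5477 -0.0296  0.3307] yaw -145.09 tilt [ 1.e-04 -0.e+00 -1.e+00] q6 -2.327 F [ 0.02 -1.32  0.39] M [ 0.097 -0.135  0.003] op 0.09274903098879482 gf 0.0
nut [(0.55, [277.0, 201.0], 1286)]
burr [(0.83, [391.0, 208.0], 960), (0.62, [280.0, 183.0], 550), (0.54, [348.0, 97.0], 249)]
bar_mark [(0.6, [277.0, 204.0], 1414)]
```

View pics/w1.png

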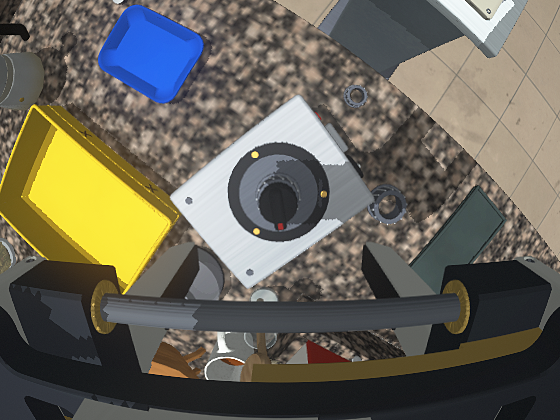

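The wrist view is centred on the nut, with its red mark at (280,226) and the middle burr beneath it. The big burr is at (387,204), the small one at (356,96). Next is a close crop.

Run:
```python
from h import *
z=np.load('w1.npz');im=z['im'];s=dict(tool_pos=z['tool_pos'],orientation=z['orientation'])
i=im.astype(int); r=(i[...,0]>1.8*i[...,1]+25); r[:200]=0;r[250:]=0;r[:,:240]=0;r[:,320:]=0
v,u=np.where(r);m=(u.mean(),v.mean());print('mark px',m,len(u))
rays=[ray('scene',(288.5,189.5)),ray('top',(290.7,215)),wray(m,s)]
print(tri(rays),tri(rays[1:]),tri([rays[0],rays[2]]))
for h in (.222,.225,.228):print(atz(wray(m,s),h))
save('c1',cv2.resize(im[130:250,220:340],None,fx=5,fy=5,interpolation=cv2.INTER_CUBIC))
```

```text
mark px (np.float64(280.0), np.float64(226.0)) 31
(array([ 0.55982858, -0.02060654,  0.22766452]), [np.float64(0.0003819034715423785), np.float64(0.0004731724915458328), np.float64(0.00035202343752443956)]) (array([ 0.56006018, -0.0204155 ,  0.22714174]), [np.float64(0.00036337906136918544), np.float64(0.0003633790613691156)]) (array([ 0.5593494 , -0.0205428 ,  0.22802835]), [np.float64(0.00018810522671964736), np.float64(0.0001881052267196242)])
[ 0.56111678 -0.01927352  0.222     ]
[ 0.56031089 -0.01983982  0.225     ]
[ 0.55950499 -0.02040612  0.228     ]
```

View pics/c1.png

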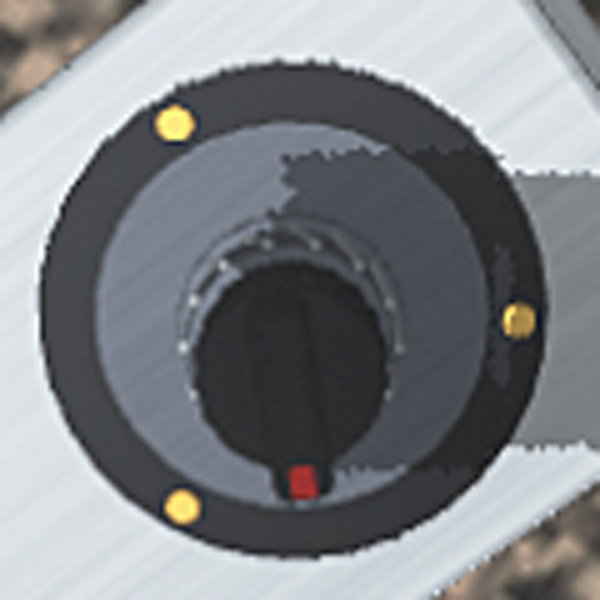

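Run:
```python
from h import *
z=np.load('w1.npz');s=dict(tool_pos=z['tool_pos'],orientation=z['orientation'])
f=lambda p:(p[0]/5+220-.4,p[1]/5+130-.4)
S=np.array([atz(wray(f(p),s),.151) for p in ((175,123),(518,320),(182,507))])[:,:2]
A=2*(S[1:]-S[0]);b=(S[1:]**2).sum(1)-(S[0]**2).sum();print('screws c',np.linalg.solve(A,b),S.round(4).tolist())
B=np.array([atz(wray(f(p),s),.151) for p in ((40,309),(547,309),(293,60),(293,558))])[:,:2];print('ring',B.mean(0))
m=atz(wray(f((303,482)),s),.226);e=atz(wray(f((275,310)),s),.226);d=(m-e)[:2];print(m,e,np.degrees(np.arctan2(d[1],d[0])),np.linalg.norm(d))
u=d/np.linalg.norm(d);print('axis from mark',m[:2]-.0135*u)
# skirt circle top (z~.205): left 195,375 right 388,365
print('skirt',np.mean([atz(wray(f(p),s),.204)[:2] for p in((195,365),(389,365))],0))
```

```text
screws c [ 0.55107763 -0.02905641] [[0.5299, -0.074], [0.5226, 0.0116], [0.6006, -0.0246]]
ring [ 0.54955928 -0.02960468]
[ 0.55994197 -0.01988482  0.226     ] [ 0.53742363 -0.04142618  0.226     ] 43.72974161154084 0.031162570289066847
axis from mark [ 0.55018675 -0.02921679]
skirt [ 0.5482756  -0.03048626]
```

{"fn": "carry_out", "kwargs": {"rows": [[-0.001, -0.0005, 0.035, 0, 0, -4], [-0.0018, -0.001, 0.07, 0, 0, -8.6], [-0.0018, -0.001, 0.075, 0, 0, -8.6], [-0.0018, -0.001, 0.075, 0, 0, -8.6], [-0.0018, -0.001, 0.075, 0, 0, -8.6]], "jaw": 80}}

```text
t: 4.22
tool_pos: [0.5506, -0.0295, 0.2577]
orientation: [-1.163, 2.916, -0.002]
force: [0.1, -0.1, -0.1]
opening: 0.0638
gripper_force: 0.0
```

```bash
python3 look.py w2
python3 - <<'E'
from h import *
z=np.load('w2.npz');im=z['im'];s=dict(tool_pos=z['tool_pos'],orientation=z['orientation'])
i=im.astype(int); r=(i[...,0]>1.8*i[...,1]+25); r[:150]=0;r[320:]=0;r[:,:220]=0;r[:,340:]=0
v,u=np.where(r);m=(u.mean(),v.mean());print('mark px',m,len(u))
rays=[ray('scene',(288.5,189.5)),ray('top',(290.7,215)),wray(m,s)]
z1=np.load('w1.npz');rays.append(wray((280,226),dict(tool_pos=z1['tool_pos'],orientation=z1['orientation'])))
print(tri(rays),tri(rays[2:]))
save('c2',cv2.resize(im[110:310,180:380],None,fx=3,fy=3,interpolation=cv2.INTER_CUBIC))
E
```

```text
t 4.225 pos [ 0.5506 -0.0295  0.2577] yaw -136.52 tilt [ 2.8e-03 -4.0e-04 -1.0e+00] q6 -2.476 F [ 0.08 -0.08 -0.06] M [ 0.131 -0.103 -0.006] op 0.06378123527835809 gf 0.0
mark px (np.float64(279.5), np.float64(256.5)) 48
(array([ 0.5597579 , -0.0206302 ,  0.22758936]), [np.float64(0.00031860517868909414), np.float64(0.000554963122253514), np.float64(0.0003578333567656092), np.float64(0.000353572605671573)]) (array([ 0.56094706, -0.01937386,  0.222837  ]), [np.float64(2.3960047877494972e-05), np.float64(2.396004787746378e-05)])
```

View pics/c2.png

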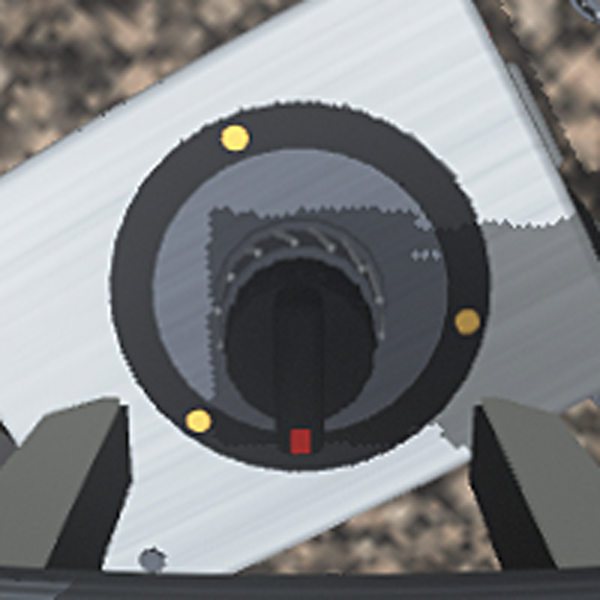

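The bar is now upright in the wrist picture at column 280, and the fingers are centred on it at 280.5. I descend and grip gently.

{"fn": "carry_out", "kwargs": {"rows": [[0, -0.0004, 0.015, 0, 0, 0], [0, -0.0004, 0.03, 0, 0, 0], [0, -0.0004, 0.04, 0, 0, 0], [0, -0.0004, 0.0445, 0, 0, 0], [0, -0.0004, 0.0445, 0, 0, 0], [0, -0.0004, 0.0445, 0, 0, 0]], "jaw": 180, "force": 4}}

```text
t: 5.03
tool_pos: [0.5503, -0.0297, 0.2117]
orientation: [-1.166, 2.917, -0.001]
force: [-0.3, -0.9, 0.3]
opening: 0.0279
gripper_force: 0.0
```

{"fn": "carry_out", "kwargs": {"rows": [[0, 0, 0, 0, 0, 0], [0, 0, 0, 0, 0, 0], [0, 0, 0, 0, 0, 0]]}}

```text
t: 5.4
tool_pos: [0.5501, -0.0297, 0.2113]
orientation: [-1.166, 2.917, -0.0]
force: [0.1, -0.7, -0.2]
opening: 0.0274
gripper_force: 0.0
```

```bash
cat > st.py <<'E'
from h import *
s=robot.read_state();R=Ro.from_rotvec(s['orientation']).as_matrix()
print('t',round(s['t'],3),s['tool_pos'].round(4),'yaw',np.degrees(np.arctan2(R[1,0],R[0,0])).round(2),'q6',s['q'][5].round(3),'F',s['force'].round(2),'Ftool',(R.T@s['force']).round(2),'M',s['wrist_torque'].round(3),'op',round(s['opening'],4),'gf',round(s['gripper_force'],1))
E
python3 st.py
```

```text
t 5.4 [ 0.5501 -0.0297  0.2113] yaw -136.43 q6 -2.478 F [ 0.15 -0.75 -0.24] Ftool [ 0.41 -0.64  0.24] M [ 0.084 -0.136  0.046] op 0.0274 gf 0.0
```

{"fn": "carry_out", "kwargs": {"rows": [[0, 0, 0, 0, 0, 0], [0, 0, 0, 0, 0, 0], [0, 0, 0, 0, 0, 0], [0, 0, 0, 0, 0, 0]], "jaw": 255, "force": 4}}

```text
t: 5.9
tool_pos: [0.5501, -0.0298, 0.2112]
orientation: [-1.166, 2.917, -0.0]
force: [0.6, 0.3, -0.5]
opening: 0.0109
gripper_force: 4.0
```

```bash
python3 st.py
```

```text
t 5.9 [ 0.5501 -0.0298  0.2112] yaw -136.44 q6 -2.478 F [ 0.65  0.34 -0.48] Ftool [-0.7  -0.2   0.48] M [-0.051 -0.161  0.011] op 0.0109 gf 4.0
```

{"fn": "carry_out", "kwargs": {"rows": [[0, 0, 0, 0, 0, 0], [0, 0, 0, 0, 0, 0], [0, 0, 0, 0, 0, 4], [0, 0, -0.0002, 0, 0, 8], [0, 0, -0.0003, 0, 0, 12], [0, 0, -0.0003, 0, 0, 12]], "force": 20}}

```text
t: 6.65
tool_pos: [0.5499, -0.0294, 0.2115]
orientation: [0.855, -3.023, -0.001]
force: [0.0, 0.5, 0.9]
opening: 0.0108
gripper_force: 20.0
```

```bash
python3 st.py
```

```text
t 6.65 [ 0.5499 -0.0294  0.2115] yaw -148.4 q6 -2.269 F [0.05 0.52 0.94] Ftool [-0.31  0.42 -0.94] M [ 0.18   0.022 -0.006] op 0.0108 gf 20.0
```

{"fn": "carry_out", "kwargs": {"rows": [[0, 0, -0.0002, 0, 0, 5], [0, 0, -0.0004, 0, 0, 10], [0, 0, -0.0006, 0, 0, 15], [0, 0, -0.0008, 0, 0, 20], [0, 0, -0.0008, 0, 0, 20]]}}

```text
t: 7.28
tool_pos: [0.55, -0.0296, 0.2123]
orientation: [-0.32, 3.125, 0.0]
force: [-0.6, 0.2, 1.0]
opening: 0.0111
gripper_force: 20.0
```

```bash
python3 st.py
```

```text
t 7.275 [ 0.55   -0.0296  0.2123] yaw -168.32 q6 -1.922 F [-0.62  0.2   1.03] Ftool [ 0.57  0.32 -1.03] M [ 0.159 -0.068 -0.056] op 0.0111 gf 20.0
```

{"fn": "carry_out", "kwargs": {"rows": [[0, 0, -0.0003, 0, 0, 5], [0, 0, -0.0005, 0, 0, 10], [0, 0, -0.0008, 0, 0, 15], [0, 0, -0.001, 0, 0, 20], [0, 0, -0.001, 0, 0, 20]]}}

```text
t: 7.9
tool_pos: [0.55, -0.0296, 0.2132]
orientation: [0.226, 3.133, 0.0]
force: [0.0, 0.5, 1.6]
opening: 0.0106
gripper_force: 20.0
```

```bash
python3 st.py
```

```text
t 7.9 [ 0.55   -0.0296  0.2132] yaw 171.75 q6 -1.574 F [0.01 0.48 1.6 ] Ftool [ 0.06  0.48 -1.6 ] M [ 0.08  -0.075 -0.007] op 0.0106 gf 20.0
```

{"fn": "carry_out", "kwargs": {"rows": [[0, 0, -0.0004, 0, 0, 5], [0, 0, -0.0008, 0, 0, 10], [0, 0, -0.0012, 0, 0, 15], [0, 0, -0.0015, 0, 0, 20], [0, 0, -0.0015, 0, 0, 20]]}}

```text
t: 8.52
tool_pos: [0.5499, -0.0296, 0.2145]
orientation: [-0.766, -3.047, 0.0]
force: [-0.2, -0.5, -0.2]
opening: 0.0108
gripper_force: 20.0
```

```bash
python3 st.py
```

```text
t 8.525 [ 0.5499 -0.0296  0.2145] yaw 151.78 q6 -1.225 F [-0.17 -0.49 -0.24] Ftool [-0.09 -0.51  0.24] M [ 0.048 -0.119  0.02 ] op 0.0108 gf 20.0
```

{"fn": "carry_out", "kwargs": {"rows": [[0, 0, -0.0002, 0, 0, 5], [0, 0, -0.0005, 0, 0, 10], [0, 0, -0.0007, 0, 0, 15], [0, 0, -0.001, 0, 0, 20], [0, 0, -0.001, 0, 0, 20]]}}

```text
t: 9.15
tool_pos: [0.5499, -0.0296, 0.2154]
orientation: [-1.283, -2.867, 0.0]
force: [1.1, -0.4, -1.1]
opening: 0.0107
gripper_force: 20.0
```

```bash
python3 st.py
```

```text
t 9.15 [ 0.5499 -0.0296  0.2154] yaw 131.8 q6 -0.876 F [ 1.15 -0.44 -1.07] Ftool [-1.09  0.56  1.07] M [-0.036 -0.194 -0.001] op 0.0107 gf 20.0
```

{"fn": "carry_out", "kwargs": {"rows": [[0, 0, -0.0001, 0, 0, 5], [0, 0, -0.0002, 0, 0, 10], [0, 0, -0.0003, 0, 0, 15], [0, 0, -0.0005, 0, 0, 20], [0, 0, -0.0005, 0, 0, 20]]}}

```text
t: 9.78
tool_pos: [0.5501, -0.0297, 0.2162]
orientation: [1.761, 2.601, 0.0]
force: [-0.4, -0.2, -0.5]
opening: 0.0104
gripper_force: 20.0
```

```bash
python3 st.py
```

```text
t 9.775 [ 0.5501 -0.0297  0.2162] yaw 111.81 q6 -0.528 F [-0.37 -0.15 -0.51] Ftool [-0.01 -0.4   0.51] M [-0.003 -0.132  0.014] op 0.0104 gf 20.0
```

{"fn": "carry_out", "kwargs": {"rows": [[0, 0, -0.0002, 0, 0, 5], [0, 0, -0.0004, 0, 0, 10], [0, 0, -0.0006, 0, 0, 15], [0, 0, -0.0008, 0, 0, 20], [0, 0, -0.0008, 0, 0, 20]]}}

```text
t: 10.4
tool_pos: [0.55, -0.0297, 0.217]
orientation: [2.186, 2.256, -0.0]
force: [-0.1, -0.4, -0.4]
opening: 0.0106
gripper_force: 20.0
```

```bash
python3 st.py
```

```text
t 10.4 [ 0.55   -0.0297  0.217 ] yaw 91.81 q6 -0.179 F [-0.06 -0.4  -0.39] Ftool [-0.4  -0.08  0.39] M [-0.054 -0.106  0.028] op 0.0106 gf 20.0
```

{"fn": "carry_out", "kwargs": {"rows": [[0, 0, -0.0002, 0, 0, 5], [0, 0, -0.0004, 0, 0, 10], [0, 0, -0.0006, 0, 0, 15], [0, 0, -0.0008, 0, 0, 20], [0, 0, -0.0008, 0, 0, 20]]}}

```text
t: 11.02
tool_pos: [0.55, -0.0296, 0.2178]
orientation: [2.545, 1.843, 0.0]
force: [-0.5, -1.0, -0.9]
opening: 0.0109
gripper_force: 20.0
```

```bash
python3 st.py
```

```text
t 11.025 [ 0.55   -0.0296  0.2178] yaw 71.82 q6 0.17 F [-0.47 -0.95 -0.9 ] Ftool [-1.05 -0.15  0.9 ] M [-0.051 -0.053 -0.024] op 0.0109 gf 20.0
```

{"fn": "carry_out", "kwargs": {"rows": [[0, 0, -0.0002, 0, 0, 5], [0, 0, -0.0004, 0, 0, 10], [0, 0, -0.0006, 0, 0, 15], [0, 0, -0.0008, 0, 0, 20], [0, 0, -0.0008, 0, 0, 20]]}}

```text
t: 11.65
tool_pos: [0.55, -0.0297, 0.2186]
orientation: [2.826, 1.373, 0.0]
force: [-0.6, 0.7, -0.5]
opening: 0.0108
gripper_force: 20.0
```

```bash
python3 st.py
```

```text
t 11.65 [ 0.55   -0.0297  0.2186] yaw 51.82 q6 0.519 F [-0.63  0.67 -0.53] Ftool [ 0.14 -0.91  0.53] M [ 0.005 -0.034 -0.015] op 0.0108 gf 20.0
```

{"fn": "carry_out", "kwargs": {"rows": [[0, 0, -0.0002, 0, 0, 5], [0, 0, -0.0004, 0, 0, 10], [0, 0, -0.0006, 0, 0, 15], [0, 0, -0.0008, 0, 0, 20], [0, 0, -0.001, 0, 0, 25], [0, 0, -0.001, 0, 0, 30], [0, 0, -0.001, 0, 0, 30]]}}

```text
t: 12.52
tool_pos: [0.5501, -0.0296, 0.2197]
orientation: [-3.085, -0.595, -0.0]
force: [0.3, 0.7, -1.3]
opening: 0.0109
gripper_force: 20.0
```

```bash
python3 st.py
```

```text
t 12.525 [ 0.5501 -0.0296  0.2197] yaw 21.83 q6 1.043 F [ 0.27  0.7  -1.35] Ftool [ 0.51 -0.55  1.35] M [ 0.079 -0.086  0.01 ] op 0.0109 gf 20.0
```

{"fn": "carry_out", "kwargs": {"rows": [[0, 0, -0.0005, 0, 0, 0], [0, 0, -0.001, 0, 0, 0], [0, 0, -0.0015, 0, 0, 0], [0, 0, -0.0015, 0, 0, 0]]}}

```text
t: 13.02
tool_pos: [0.5501, -0.0297, 0.2212]
orientation: [3.086, 0.589, 0.0]
force: [0.2, 0.1, -0.3]
opening: 0.0109
gripper_force: 20.0
```

```bash
python3 st.py
```

```text
t 13.025 [ 0.5501 -0.0297  0.2212] yaw 21.6 q6 1.047 F [ 0.24  0.07 -0.31] Ftool [0.25 0.03 0.31] M [ 0.098 -0.103 -0.006] op 0.0109 gf 20.0
```

{"fn": "carry_out", "kwargs": {"rows": [[0, 0, -0.001, 0, 0, 0], [0, 0, -0.002, 0, 0, 0], [0, 0, -0.003, 0, 0, 0], [0, 0, -0.004, 0, 0, 0], [0, 0, -0.004, 0, 0, 0]]}}

```text
t: 13.65
tool_pos: [0.55, -0.0297, 0.2253]
orientation: [3.086, 0.588, 0.0]
force: [1.1, 0.1, 0.4]
opening: 0.0109
gripper_force: 20.0
```

```bash
python3 st.py
```

```text
t 13.65 [ 0.55   -0.0297  0.2253] yaw 21.57 q6 1.047 F [1.12 0.06 0.41] Ftool [ 1.07  0.35 -0.41] M [ 0.015 -0.024  0.015] op 0.0109 gf 20.0
```

{"fn": "carry_out", "kwargs": {"rows": [[0, 0, -0.03, 0, 0, 0], [0, 0, -0.05, 0, 0, 0], [-0.0145, 0.024, -0.05, 0, 0, 0], [-0.0434, 0.0722, -0.05, 0, 0, 0], [-0.0724, 0.1204, -0.03, 0, 0, 0], [-0.1013, 0.1685, 0, 0, 0, 0], [-0.1302, 0.2166, 0.03, 0, 0, 0], [-0.1447, 0.2407, 0.06, 0, 0, 0], [-0.1447, 0.2407, 0.08, 0, 0, 0], [-0.1447, 0.2407, 0.08, 0, 0, 0]]}}

```text
t: 14.9
tool_pos: [0.5031, -0.3054, 0.1433]
orientation: [-3.083, -0.587, 0.003]
force: [-0.7, 0.4, -0.2]
opening: 0.0106
gripper_force: 20.0
```

```bash
python3 look.py w3 dish nut
python3 - <<'E'
from h import *
z=np.load('w3.npz');im=z['im'];s=dict(tool_pos=z['tool_pos'],orientation=z['orientation'])
i=im.astype(int);m=((i[...,2]>100)&(i[...,0]<90)&(i[...,2]>1.5*i[...,1])).astype(np.uint8)
n,l,st,ce=cv2.connectedComponentsWithStats(m);k=1+st[1:,4].argmax();h=cv2.convexHull(np.argwhere(l==k)[:,::-1].astype(np.int32))[:,0]
P=np.array([atz(wray(p,s),.024)[:2] for p in h]).astype(np.float32);r=cv2.minAreaRect(P*1000);print(st[k],r)
save('w3h',im)
E
```

```text
t 14.9 pos [ 0.5031 -0.3054  0.1433] yaw 21.56 tilt [-0.0028  0.0025 -1.    ] q6 0.561 F [-0.69  0.4  -0.24] M [ 0.015 -0.049 -0.001] op 0.010551729483204778 gf 19.990520775318146
dish [(0.56, [277.0, 188.0], 17493)]
nut [(0.56, [278.0, 235.0], 2529)]
[  188   119   189   152 17710] ((504.63616943359375, -305.27862548828125), (119.55168914794922, 160.3199920654297), 2.4144136905670166)
```

View pics/w3.png

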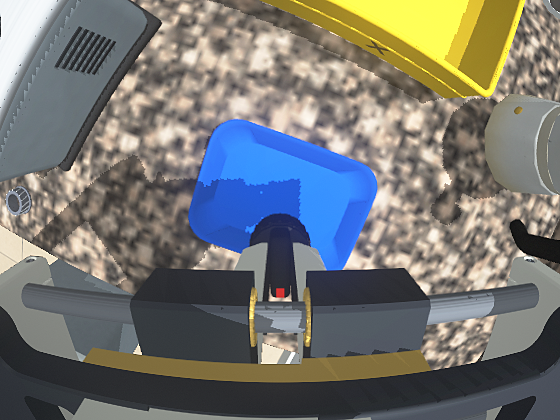

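The nut is held upright in the fingers at (280,240), over the dish, whose measured centre (0.5046,-0.3053) lies under the TCP. I lower it.

{"fn": "carry_out", "kwargs": {"rows": [[0, 0, 0.04, 0, 0, 0], [0, 0, 0.075, 0, 0, 0], [0, 0, 0.095, 0, 0, 0], [0, 0, 0.099, 0, 0, 0], [0, 0, 0.101, 0, 0, 0], [0, 0, 0.103, 0, 0, 0], [0, 0, 0.103, 0, 0, 0]]}}

```text
t: 15.92
tool_pos: [0.5044, -0.3071, 0.043]
orientation: [3.085, 0.588, 0.002]
force: [0.8, 0.2, -0.2]
opening: 0.011
gripper_force: 20.0
```

```bash
python3 st.py
```

```text
t 15.925 [ 0.5044 -0.3071  0.043 ] yaw 21.56 q6 0.561 F [ 0.85  0.25 -0.21] Ftool [0.88 0.08 0.21] M [ 0.077 -0.006  0.05 ] op 0.011 gf 20.0
```

{"fn": "carry_out", "kwargs": {"rows": [[0, 0, 0.001, 0, 0, 0], [0, 0, 0.002, 0, 0, 0], [0, 0, 0.003, 0, 0, 0], [0, 0, 0.003, 0, 0, 0]]}}

```text
t: 16.42
tool_pos: [0.5038, -0.3066, 0.039]
orientation: [-3.086, -0.588, 0.0]
force: [-0.2, -0.4, 0.1]
opening: 0.0108
gripper_force: 20.0
```

```bash
python3 st.py
```

```text
t 16.425 [ 0.5038 -0.3066  0.039 ] yaw 21.57 q6 0.561 F [-0.16 -0.4   0.11] Ftool [-0.29  0.31 -0.11] M [ 0.028  0.061 -0.037] op 0.0108 gf 20.0
```

{"fn": "carry_out", "kwargs": {"rows": [[0, 0, 0.0005, 0, 0, 0], [0, 0, 0.001, 0, 0, 0], [0, 0, 0.001, 0, 0, 0]]}}

```text
t: 16.8
tool_pos: [0.504, -0.3068, 0.0385]
orientation: [3.086, 0.588, 0.0]
force: [-1.8, 0.4, 3.2]
opening: 0.0106
gripper_force: 20.0
```

```bash
python3 st.py
```

```text
t 16.8 [ 0.504  -0.3068  0.0385] yaw 21.57 q6 0.561 F [-1.76  0.43  3.19] Ftool [-1.47 -1.05 -3.19] M [0.228 0.297 0.002] op 0.0106 gf 20.0
```

{"fn": "carry_out", "kwargs": {"rows": [[0, 0, 0.0005, 0, 0, 0], [0, 0, 0.001, 0, 0, 0], [0, 0, 0.001, 0, 0, 0]]}}

```text
t: 17.18
tool_pos: [0.5042, -0.3069, 0.0383]
orientation: [3.086, 0.588, 0.0]
force: [-5.3, 1.4, 10.2]
opening: 0.0106
gripper_force: 20.0
```

```bash
python3 st.py
```

```text
t 17.175 [ 0.5042 -0.3069  0.0383] yaw 21.57 q6 0.561 F [-5.29  1.36 10.2 ] Ftool [ -4.42  -3.2  -10.21] M [0.635 0.85  0.017] op 0.0106 gf 20.0
```

{"fn": "carry_out", "kwargs": {"rows": [[0, 0, -0.0015, 0, 0, 0], [0, 0, -0.0015, 0, 0, 0]]}}

```text
t: 17.42
tool_pos: [0.504, -0.3067, 0.0385]
orientation: [3.086, 0.588, 0.0]
force: [-0.3, -1.2, 1.6]
opening: 0.0109
gripper_force: 20.0
```

```bash
python3 st.py
```

```text
t 17.425 [ 0.504  -0.3067  0.0385] yaw 21.57 q6 0.561 F [-0.27 -1.21  1.57] Ftool [-0.7   1.02 -1.57] M [-0.037 -0.059 -0.037] op 0.0109 gf 20.0
```

{"fn": "carry_out", "kwargs": {"rows": [[0, 0, 0, 0, 0, 0], [0, 0, 0, 0, 0, 0], [0, 0, 0, 0, 0, 0], [0, 0, -0.01, 0, 0, 0], [0, 0, -0.04, 0, 0, 0], [0, 0, -0.09, 0, 0, 0], [0, 0, -0.09, 0, 0, 0]], "jaw": 150}}

```text
t: 18.3
tool_pos: [0.507, -0.3089, 0.135]
orientation: [3.079, 0.587, 0.011]
force: [0.6, -0.9, -0.4]
opening: 0.038
gripper_force: 0.0
```

```bash
python3 look.py w4 nut dish
```

```text
t 18.3 pos [ 0.507  -0.3089  0.135 ] yaw 21.57 tilt [ 0.0079 -0.0058 -1.    ] q6 0.561 F [ 0.56 -0.9  -0.36] M [-0.002  0.009  0.002] op 0.03804290392672736 gf 0.0
nut [(0.89, [275.0, 208.0], 1691)]
dish [(0.89, [266.0, 188.0], 18727), (0.53, [276.0, 209.0], 1555)]
```

View pics/w4.png

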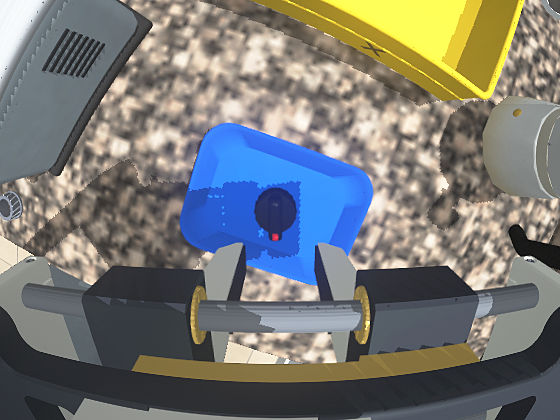

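The nut stands upright in the dish at (275,210). Back to the burr.

{"fn": "carry_out", "kwargs": {"rows": [[0, 0, -0.06, 0, 0, 0], [0.0145, -0.024, -0.1, 0, 0, 0], [0.0434, -0.0722, -0.121, 0, 0, 0], [0.0724, -0.1204, -0.121, 0, 0, 0], [0.1013, -0.1685, -0.121, 0, 0, 0], [0.1302, -0.2166, -0.121, 0, 0, 0], [0.1447, -0.2407, -0.121, 0, 0, 0], [0.1447, -0.2407, -0.121, 0, 0, 0], [0.1447, -0.2407, -0.121, 0, 0, 0]], "jaw": 63}}

```text
t: 19.58
tool_pos: [0.5494, -0.0302, 0.2484]
orientation: [-3.086, -0.588, 0.003]
force: [-1.0, -0.6, 0.4]
opening: 0.0699
gripper_force: 0.0
```

```bash
python3 look.py w5 burr
python3 - <<'E'
from h import *
im=np.load('w5.npz')['im'];save('c5',cv2.resize(im[100:300,180:380],None,fx=3,fy=3,interpolation=cv2.INTER_CUBIC))
E
```

```text
t 19.575 pos [ 0.5494 -0.0302  0.2484] yaw 21.57 tilt [-2.1e-03 -2.0e-04 -1.0e+00] q6 1.047 F [-0.96 -0.56  0.45] M [-0.035 -0.019  0.003] op 0.06987013077973317 gf 0.0
burr [(0.76, [281.0, 200.0], 1886), (0.7, [152.0, 174.0], 1365), (0.63, [222.0, 290.0], 205)]
```

View pics/c5.png

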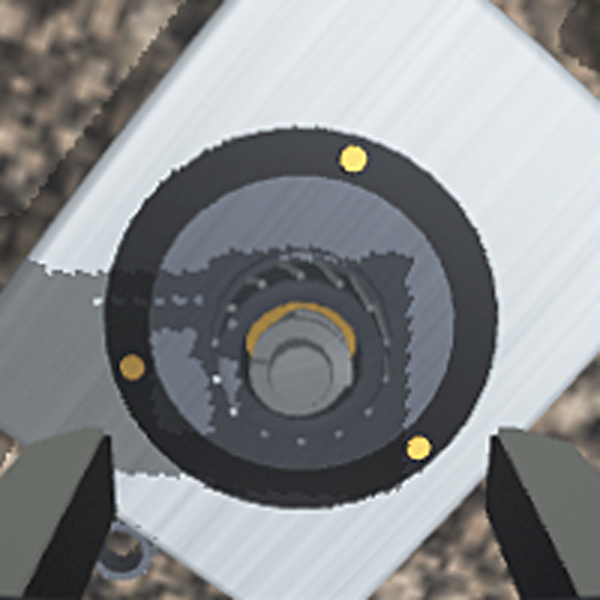

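The burr stands around the spindle at (280,222), centred between the fingers. I descend and grip.

{"fn": "carry_out", "kwargs": {"rows": [[0, 0, 0.03, 0, 0, 0], [0, 0, 0.06, 0, 0, 0], [0, 0, 0.078, 0, 0, 0], [0, 0, 0.082, 0, 0, 0], [0, 0, 0.0835, 0, 0, 0], [0, 0, 0.0835, 0, 0, 0], [0, 0, 0.0835, 0, 0, 0]]}}

```text
t: 20.55
tool_pos: [0.5506, -0.0297, 0.1672]
orientation: [3.086, 0.588, 0.002]
force: [-0.5, 0.5, -0.2]
opening: 0.0701
gripper_force: 0.0
```

```bash
python3 st.py
```

```text
t 20.55 [ 0.5506 -0.0297  0.1672] yaw 21.57 q6 1.047 F [-0.49  0.45 -0.19] Ftool [-0.29 -0.6   0.19] M [ 0.013 -0.023  0.042] op 0.0701 gf 0.0
```

{"fn": "carry_out", "kwargs": {"rows": [[0, 0, 0, 0, 0, 0], [0, 0, 0, 0, 0, 0], [0, 0, 0, 0, 0, 0], [0, 0, 0, 0, 0, 0], [0, 0, 0, 0, 0, 0]], "jaw": 255, "force": 15}}

```text
t: 21.18
tool_pos: [0.55, -0.0297, 0.1662]
orientation: [3.086, 0.588, 0.0]
force: [-1.2, 0.1, 0.8]
opening: 0.043
gripper_force: 15.0
```

```bash
python3 st.py
```

```text
t 21.175 [ 0.55   -0.0297  0.1662] yaw 21.57 q6 1.047 F [-1.22  0.13  0.77] Ftool [-1.09 -0.57 -0.77] M [ 0.018  0.02  -0.002] op 0.043 gf 15.0
```

{"fn": "carry_out", "kwargs": {"rows": [[0, 0, 0, 0, 0, 0], [0, 0, -0.001, 0, 0, 0], [0, 0, -0.003, 0, 0, 0], [0, 0, -0.007, 0, 0, 0], [0, 0, -0.012, 0, 0, 0], [0, 0, -0.012, 0, 0, 0]], "force": 30}}

```text
t: 21.92
tool_pos: [0.5505, -0.0297, 0.179]
orientation: [3.086, 0.588, 0.002]
force: [0.2, 0.4, -0.8]
opening: 0.0427
gripper_force: 30.0
```

```bash
python3 st.py
```

```text
t 21.925 [ 0.5505 -0.0297  0.179 ] yaw 21.57 q6 1.047 F [ 0.16  0.41 -0.79] Ftool [ 0.3  -0.32  0.79] M [ 0.08   0.002 -0.031] op 0.0427 gf 30.0
```

{"fn": "carry_out", "kwargs": {"rows": [[0, 0, -0.01, 0, 0, 0], [0, 0, -0.02, 0, 0, 0], [0, 0, -0.03, 0, 0, 0], [0, 0, -0.045, 0, 0, 0], [0, 0, -0.06, 0, 0, 0], [0, 0, -0.075, 0, 0, 0], [0, 0, -0.075, 0, 0, 0]]}}

```text
t: 22.8
tool_pos: [0.551, -0.0298, 0.2553]
orientation: [3.085, 0.588, 0.005]
force: [-0.0, 0.2, -0.5]
opening: 0.0426
gripper_force: 30.0
```

```bash
python3 st.py
python3 - <<'E'
from h import *
s=robot.read_state();R=Ro.from_rotvec(s['orientation']).as_matrix()
robot.read_camera('top');b=robot.read_camera('top');save('t5',b)
# tray in undisturbed s0/t0: corners via colour
b=cv2.imread('pics/t0.png')[:,:,::-1].astype(int)
m=(b[...,1]>=b[...,0]+6)&(b.sum(2)<270)&(np.abs(b[...,1]-b[...,2])<12)
m[:185]=0;m[305:]=0;m[:,:140]=0;m[:,205:]=0
m=cv2.morphologyEx(m.astype(np.uint8),cv2.MORPH_OPEN,np.ones((3,3)))
n,l,st,ce=cv2.connectedComponentsWithStats(m);k=1+st[1:,4].argmax();print(st[k])
h=cv2.convexHull(np.argwhere(l==k)[:,::-1].astype(np.int32))[:,0]
P=np.array([atz(ray('top',p),.012)[:2] for p in h]).astype(np.float32);r=cv2.minAreaRect(P*1000);print(r)
c=np.array(r[0])/1000; d=np.array([c[0]-.02,c[1],.27])-s['tool_pos'];print(c,'tool delta',R.T@d, 'tray delta centre')
E
```

```text
t 22.8 [ 0.551  -0.0298  0.2553] yaw 21.57 q6 1.047 F [-0.    0.21 -0.51] Ftool [ 0.07 -0.2   0.51] M [ 0.043  0.053 -0.046] op 0.0426 gf 30.0
[ 147  192   49  103 3768]
((507.75555419921875, 303.7239685058594), (104.57662200927734, 283.62646484375), 86.60041809082031)
[0.50775555 0.30372397] tool delta [ 0.06384461 -0.33338523 -0.01509248] tray delta centre
```

{"fn": "carry_out", "kwargs": {"rows": [[0.005, -0.025, -0.005, 0, 0, -7], [0.013, -0.068, -0.01, 0, 0, -15], [0.023, -0.118, -0.01, 0, 0, -24], [0.033, -0.168, -0.01, 0, 0, -33], [0.043, -0.218, 0, 0, 0, -42], [0.052, -0.268, 0.02, 0, 0, -51], [0.061, -0.313, 0.05, 0, 0, -60], [0.0651, -0.333, 0.08, 0, 0, -68], [0.0651, -0.333, 0.11, 0, 0, -68], [0.0651, -0.333, 0.13, 0, 0, -68], [0.0651, -0.333, 0.13, 0, 0, -68], [0.0651, -0.333, 0.13, 0, 0, -68]]}}

```text
t: 24.4
tool_pos: [0.4889, 0.3039, 0.1243]
orientation: [2.23, 2.212, 0.002]
force: [-1.0, -0.5, -2.2]
opening: 0.0429
gripper_force: 30.0
```

```bash
python3 look.py w6 tray burr
```

```text
t 24.4 pos [0.4889 0.3039 0.1243] yaw 89.52 tilt [ 1.3e-03  7.0e-04 -1.0e+00] q6 0.475 F [-1.   -0.55 -2.16] M [-0.003 -0.095 -0.049] op 0.042896443557364036 gf 29.999696016311646
tray [(0.56, [300.0, 194.0], 29894)]
burr [(0.92, [279.0, 241.0], 4803), (0.75, [281.0, 347.0], 1469)]
```

View pics/w6.png

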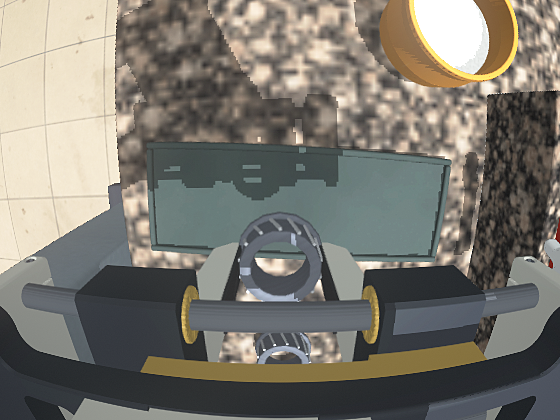

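The burr is held at (280,255), and the tray spans rows 148 to 256 below it. I check the tray's centre line.

Run:
```python
from h import *
z=np.load('w6.npz');s=dict(tool_pos=z['tool_pos'],orientation=z['orientation'])
for p in ((150,143),(447,160),(435,258),(153,254)): print(p,atz(wray(p,s),.012).round(3))
```

```text
(150, 143) [0.373 0.365 0.012]
(447, 160) [0.647 0.349 0.012]
(435, 258) [0.646 0.249 0.012]
(153, 254) [0.364 0.258 0.012]
```

{"fn": "carry_out", "kwargs": {"rows": [[0, 0, 0.035, 0, 0, 0], [0, 0, 0.065, 0, 0, 0], [0, 0, 0.085, 0, 0, 0], [0, 0, 0.09, 0, 0, 0], [0, 0, 0.09, 0, 0, 0], [0, 0, 0.09, 0, 0, 0]]}}

```text
t: 25.3
tool_pos: [0.4892, 0.3045, 0.0347]
orientation: [2.229, 2.213, 0.004]
force: [0.2, -0.0, -1.5]
opening: 0.0428
gripper_force: 30.0
```

```bash
python3 st.py
```

```text
t 25.3 [0.4892 0.3045 0.0347] yaw 89.57 q6 0.475 F [ 0.22 -0.01 -1.48] Ftool [-0.01  0.22  1.48] M [-0.041 -0.097 -0.06 ] op 0.0428 gf 30.0
```

{"fn": "carry_out", "kwargs": {"rows": [[0, 0, 0.007, 0, 0, 0], [0, 0, 0.013, 0, 0, 0], [0, 0, 0.016, 0, 0, 0], [0, 0, 0.018, 0, 0, 0], [0, 0, 0.018, 0, 0, 0], [0, 0, 0.018, 0, 0, 0]]}}

```text
t: 26.05
tool_pos: [0.4883, 0.304, 0.0153]
orientation: [2.23, 2.213, 0.0]
force: [0.5, 0.7, -1.4]
opening: 0.0426
gripper_force: 30.0
```

```bash
python3 st.py
```

```text
t 26.05 [0.4883 0.304  0.0153] yaw 89.57 q6 0.475 F [ 0.52  0.68 -1.37] Ftool [0.68 0.51 1.37] M [-0.025 -0.089 -0.015] op 0.0426 gf 30.0
```

{"fn": "carry_out", "kwargs": {"rows": [[0, 0, 0.0005, 0, 0, 0], [0, 0, 0.001, 0, 0, 0], [0, 0, 0.001, 0, 0, 0]]}}

```text
t: 26.42
tool_pos: [0.4881, 0.3039, 0.0141]
orientation: [-2.23, -2.213, 0.0]
force: [-0.1, -0.7, -2.0]
opening: 0.0428
gripper_force: 30.0
```

```bash
python3 st.py
```

```text
t 26.425 [0.4881 0.3039 0.0141] yaw 89.57 q6 0.475 F [-0.06 -0.72 -1.97] Ftool [-0.72 -0.06  1.97] M [-0.007 -0.058 -0.009] op 0.0428 gf 30.0
```

{"fn": "carry_out", "kwargs": {"rows": [[0, 0, 0.0005, 0, 0, 0], [0, 0, 0.001, 0, 0, 0], [0, 0, 0.001, 0, 0, 0]]}}

```text
t: 26.8
tool_pos: [0.4881, 0.3039, 0.013]
orientation: [-2.23, -2.213, 0.0]
force: [0.7, 1.2, -0.7]
opening: 0.043
gripper_force: 30.0
```

```bash
python3 st.py
```

```text
t 26.8 [0.4881 0.3039 0.013 ] yaw 89.57 q6 0.475 F [ 0.66  1.18 -0.66] Ftool [1.19 0.65 0.66] M [-0.012 -0.056 -0.05 ] op 0.043 gf 30.0
```

{"fn": "carry_out", "kwargs": {"rows": [[0, 0, 0.0003, 0, 0, 0], [0, 0, 0.0005, 0, 0, 0], [0, 0, 0.0005, 0, 0, 0]]}}

```text
t: 27.18
tool_pos: [0.4882, 0.3039, 0.0127]
orientation: [2.23, 2.213, -0.0]
force: [0.5, -1.0, -1.0]
opening: 0.043
gripper_force: 30.0
```

```bash
python3 st.py
```

```text
t 27.175 [0.4882 0.3039 0.0127] yaw 89.57 q6 0.475 F [ 0.47 -1.02 -0.96] Ftool [-1.02  0.48  0.96] M [-0.079 -0.103 -0.047] op 0.043 gf 30.0
```

{"fn": "carry_out", "kwargs": {"rows": [[0, 0, 0.0003, 0, 0, 0], [0, 0, 0.0005, 0, 0, 0], [0, 0, 0.0005, 0, 0, 0]]}}

```text
t: 27.55
tool_pos: [0.4882, 0.304, 0.0126]
orientation: [-2.23, -2.213, 0.0]
force: [-4.1, -1.2, 3.8]
opening: 0.0428
gripper_force: 30.0
```

```bash
python3 st.py
```

```text
t 27.55 [0.4882 0.304  0.0126] yaw 89.57 q6 0.475 F [-4.09 -1.18  3.77] Ftool [-1.21 -4.08 -3.77] M [-0.3    0.42   0.004] op 0.0428 gf 30.0
```

Contact. I back off slightly, release and rise.

{"fn": "carry_out", "kwargs": {"rows": [[0, 0, -0.0006, 0, 0, 0], [0, 0, -0.0006, 0, 0, 0]]}}

```text
t: 27.8
tool_pos: [0.4882, 0.304, 0.0126]
orientation: [2.23, 2.213, 0.0]
force: [-0.2, -0.7, 0.0]
opening: 0.0427
gripper_force: 30.0
```

{"fn": "carry_out", "kwargs": {"rows": [[0, 0, 0, 0, 0, 0], [0, 0, 0, 0, 0, 0], [0, 0, 0, 0, 0, 0], [0, 0, -0.01, 0, 0, 0], [0, 0, -0.03, 0, 0, 0], [0, 0, -0.06, 0, 0, 0], [0, 0, -0.11, 0, 0, 0], [0, 0, -0.15, 0, 0, 0], [0, 0, -0.15, 0, 0, 0], [0, 0, -0.15, 0, 0, 0]], "jaw": 85}}

```text
t: 29.05
tool_pos: [0.4882, 0.304, 0.1635]
orientation: [2.23, 2.213, 0.002]
force: [0.0, 0.3, -0.9]
opening: 0.0619
gripper_force: 0.0
```

```bash
python3 look.py w7 tray burr
python3 - <<'E'
from h import *
b=robot.read_camera('top');a=np.load('w7.npz')['im']
save('c7',np.hstack([a[:,100:500],b[130:330,180:440].repeat(2,0).repeat(2,1)[:420,:400] if 0 else cv2.resize(b[150:330,230:420],(400,420))]))
E
```

```text
t 29.05 pos [0.4882 0.304  0.1635] yaw 89.57 tilt [ 1.e-03  5.e-04 -1.e+00] q6 0.475 F [ 0.04  0.27 -0.87] M [-0.053 -0.07  -0.012] op 0.061909529767428306 gf 0.0
tray [(0.67, [303.0, 192.0], 24927)]
burr [(0.79, [276.0, 189.0], 1344), (0.71, [285.0, 345.0], 937)]
```

View pics/c7.png

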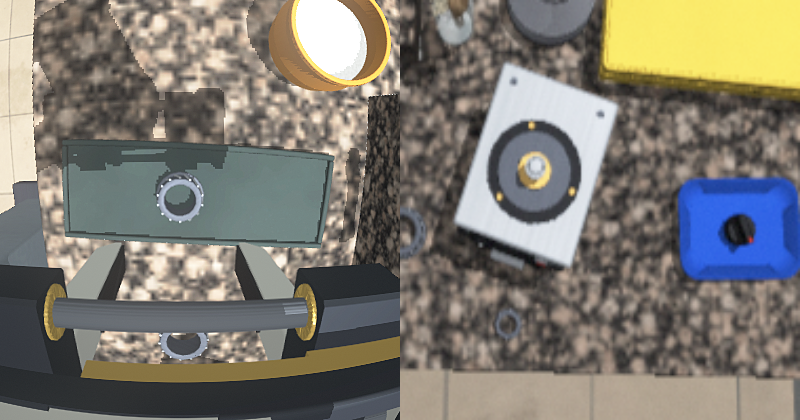

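The burr stands flat on the tray (wrist (276,189)), inside the rim. The spindle is bare, and the nut sits in the dish. I hand in.

```bash
python3 -c "
from plant import robot
print(robot.close_job())"
```

```text
the job is handed in; nothing more can be done
None
```

The job is handed in at about 29 s: the nut was unscrewed clockwise and stands in the blue dish, and the middle-sized burr stands flat on the dark tray inside its rim. Forces stayed near 1 to 2 N while unscrewing, with one brief press of about 10 N as the nut reached the dish floor.

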